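Grade the steel drink balls with the slotted sieve

TASK

The slotted sieve tray holds freshly rinsed steel balls. Carry it over the shallow steel pan and tilt it so that all three small balls drop through the slots into the pan while the two large balls stay in the sieve, then tip the two large balls over the sieve's low lip into the deep white tub. Finally stand the empty sieve level on its rubber mat again and let go; never touch the balls with the gripper, and leave the other things on the counter alone.

Things in the scene. Friction and masses are not known exactly. Their poses are not given: they have to be found in the camera images.
- sieve: Stainless sieve tray, 0.3 to 0.46 kg, 130 mm (x) by 166 mm (y), 3 mm walls; origin at the centre of its underside, z up. Walls along both sides and at the +y end are 42 mm high. Half y<0: solid floor, where all balls lie against the lip at the start. Half y>0: slotted. The floor is a very low roof: ridge along x at y=0, 13 mm above the underside, both halves falling away by 4 degrees, to 8 mm up.
- sieve_slots (a point): Centre of the slots, 50 mm from the sieve's centre towards +y: five 4 mm bars along y, 20.7 mm apart, leave six slots 16.7 mm wide, open below from y=19 to y=80 mm (a ramp leads down under the bars from the ridge). Level, balls stay in their half. With +y tipped down they roll towards the slots: barely at 8 degrees, briskly at 22 to 32, which drops the small ones through within a second or two.
- sieve_handle (a point): Centre of the sieve's straight black handle bar: bar along the sieve's x, 120 mm free length, 16 mm wide (y), 14 mm high; its centre is 95 mm above the sieve's underside at x=y=0 of the sieve, and the bar is held at both ends by flat uprights rising from the side walls. Grip across y, from above; 80 N or more is advised.
- sieve_lip (a point): Middle of the top of the pouring lip at the -y end, 81.5 mm from the centre, 10 mm above the underside, only 2 mm above the floor there. Tipping -y down by 30 to 40 degrees rolls the large balls from the slots over the ridge and this lip; they leave with some speed and drop a few cm beyond it.
- mat: Black rubber mat, 210 by 210 mm, 3 mm thick, fixed to the counter; origin at the centre of its underside. The sieve starts on it.
- pan: Shallow open steel pan, fixed, 180 mm (its x) by 140 mm (its y), 40 mm high, 3 mm walls; origin at the centre of its underside. Left or right of the mat.
- tub: Deep open white plastic tub, fixed, 180 mm (its x) by 160 mm (its y), 75 mm high, 4 mm walls; origin at the centre of its underside. On the other side of the mat.
- small0_center (a point): Centre of a small steel ball, 14 mm in diameter, 11 g.
- small1_center (a point): Centre of a small steel ball, 14 mm in diameter, 11 g.
- small2_center (a point): Centre of a small steel ball, 14 mm in diameter, 11 g.
- large0_center (a point): Centre of a large hollow steel ball, 32 mm in diameter, 60 g.
- large1_center (a point): Centre of a large hollow steel ball, 32 mm in diameter, 60 g.
- small0: Same ball as the point of that name; its origin turns with it, use the point.
- small1: Same ball as the point of that name; its origin turns with it, use the point.
- small2: Same ball as the point of that name; its origin turns with it, use the point.
- large0: Same ball as the point of that name; its origin turns with it, use the point.
- large1: Same ball as the point of that name; its origin turns with it, use the point.
- jug: Bystander: steel milk jug, 88 mm wide, 100 mm high, beyond the mat; origin under its centre.
- cup: Bystander: brown card takeaway cup, 80 mm wide, 100 mm high; origin under its centre.
- tamper: Bystander: steel coffee tamper, 58 mm wide, 82 mm high, standing; origin under its centre.
- spoon: Bystander: spoon lying near the robot.
Things that resemble listed ones, but are neither listed nor needed, are in the scene too. Leave any brown or red look-alike of the large1 alone. Leave any blue look-alike of the sieve alone.

How it is judged:
By the outcome, as a careful person would: the job done as asked, in the order asked, and still so for the second after the job is handed in, with the robot touching nothing.
It also fails if it takes over 70 s, if anything falls off the work surface, if the arm or the gripper's body presses on something with over 40 N, if the wrist force passes 120 N, or if a joint passes its speed limit or range.

ROBOT

A 6-joint arm with a two-finger parallel gripper is mounted at the origin on the work surface. World frame = base frame: x ahead of the robot, y to its left, z up, the work surface at z = 0. Lengths are in m, angles in rad, forces in N, time in s.
With the tool pointing down it reaches from about 0.35 to 0.975 m from the base axis. Payload 4.9 kg.
Tool frame: the origin (TCP) lies on the mounting face of the last link; the fingertips stand 173 mm ahead of it and the grasp point (between the pads) lies 155 mm ahead of it; z points along the fingers, y is the line along which they close (so a half turn about z gives the same grasp; the last joint's range is limited). The gripper opens to 85 mm and grips with 20 to 120 N. Pads are 22 mm wide; open, the fingers measure 114 mm over their backs; the gripper's body (76 mm by 85 mm) begins 54 mm behind the grasp point. The pads swing forward as they close: fully open they stand 13 mm farther back than shut.
Start: joints at [-1.374, 0.053, 1.613, -0, 1.476, -0.119], TCP at [0.194, -0.594, 0.405] pointing down, gripper open.
Joint ranges: [-3.01, 3.01], [-1.01, 2.22], [0.06, 2.58], [-1.02, 4.17], [0.09, 2.62], [-3.14, 3.14]. Speed limits (rad/s): [2.57, 2.57, 3.14, 3.14, 3.14, 3.14].

INTERFACE

Orientations are given as a rotation vector (axis times angle).
In Python, from station import monitor, eyes, finish_job gives the robot as it stands. The module is installed in compiled form; this text tells all that it offers.
- The arm moves only by the tool step_arm, never from a script. Its argument "commands" is a list of rows, each a list of 3 entries, a list of its own where there are three numbers: the opening in per cent of the stroke, from 0 (shut) to 100 (fully open), then the shift along the tool's x, y, z in mm, then the turn about the tool's z in degrees. In form: [[hand, [x, y, z], yaw], ...]. A call has 1 to 12 rows; each row is the pose to reach, as a shift and turn from the pose commanded when the call began, along the tool's axes at that moment; what a row does not reach only later rows make up. A row lasts 1/8 s, in which the tool goes at most 62.5 mm and 10.7 degrees, less where a joint would pass 70% of its speed; a pose out of reach is approached as far as the arm can. A call with a gripper value outside its range is refused whole. The fingers move at their own pace and stop on an object; "squeeze" is the grip in N (left out, the last holds). Time passes only in rows, so rows that repeat a pose let the fingers close. It gives the time, the measured TCP pose, the force, the opening and the grip force at its end, in the units of the state.
- monitor.get_obs(): the state, without advancing time (a new reading comes with each control period).
- eyes.get_image(name): name is "side" or "top"; returns the picture (400x640x3 uint8, red, green, blue); there is no depth.
- eyes.camera_info(name): a dict with "camera_matrix" (3x3 intrinsics, pixels), "extrinsics" (4x4, takes a point from camera to world coordinates). Camera axes: x right, y down, z forward; pixel columns grow to the right and rows downward; lengths in m; the calibration is good to about 2 mm. A picture is of the moment at which its call begins. camera_info takes no time and is no camera call.
- finish_job(): hands the job in; it is judged then, once.
The state is a dict: "t": time; "q": joint angles; "dq": joint speeds; "effort": joint torques, N m; "tool_pos": TCP position; "tool_rot": TCP orientation; "contact_force": force on the tool from outside, world axes, zero at the start; "wrist_torque": the same for the moment, N m; "opening": finger opening in m; "grip_force": force on a finger pad.
Only numpy, scipy, OpenCV 4.12 (cv2) and the standard library are available. Lean on these libraries where they do the work, as an engineer would, in place of code of your own. Each camera call takes 0.05 s, during which the arm holds its last target. There are 200 camera calls.

## Working session

There is one attempt and no reset: what is moved stays moved. The work goes in short steps, Python scripts to look and compute and a tool call to move; the robot and the scene stay as the last step left them, time stands still between calls to the robot, and variables do not carry over. Pictures are saved under pics/ and viewed, at most 10 in all, crops included, and the job is handed in when it is done.

Besides the shell and the picture viewer there is one more tool, called in YAML: its name, and indented under it one key for each argument. step_arm: Moves the arm, as the interface text tells. Its arguments: {"type":"object","properties":{"commands":{"type":"array"},"squeeze":{"type":"number"}},"required":["commands"]}

```bash
mkdir -p pics
cat > h.py <<'E'
import numpy as np, cv2
from station import monitor, eyes, finish_job
from scipy.spatial.transform import Rotation as R
def ray(cam,u,v):
    i=eyes.camera_info(cam);K=np.array(i["camera_matrix"]);E=np.array(i["extrinsics"])
    d=E[:3,:3]@np.linalg.solve(K,[u,v,1.]);return E[:3,3],d
def plane(cam,u,v,z):
    o,d=ray(cam,u,v);return (o+d*(z-o[2])/d[2]).round(4)
def tri(u1,v1,u2,v2):
    o,d=ray("top",u1,v1);p,e=ray("side",u2,v2)
    s=np.linalg.lstsq(np.c_[d,-e],p-o,rcond=None)[0]
    a=o+d*s[0];b=p+e*s[1];return ((a+b)/2).round(4),np.linalg.norm(a-b).round(4)
def proj(cam,P):
    i=eyes.camera_info(cam);K=np.array(i["camera_matrix"]);E=np.array(i["extrinsics"])
    c=E[:3,:3].T@(np.array(P)-E[:3,3]);c=K@c;return (c[:2]/c[2]).round(1)
def snap(cam,name):
    im=eyes.get_image(cam);cv2.imwrite(f"pics/{name}.png",cv2.cvtColor(im,cv2.COLOR_RGB2BGR));return im
E
python3 - <<'E'
from h import *
for c in("top","side"):
    snap(c,c+"0");i=eyes.camera_info(c);print(np.array(i["camera_matrix"]).round(1).tolist(),np.array(i["extrinsics"]).round(3).tolist())
o=monitor.get_obs();print(o)
print(R.from_rotvec(o["tool_rot"]).as_matrix().round(3))
E
```

```text
[[473.0, 0.0, 326.8], [0.0, 473.0, 196.3], [0.0, 0.0, 1.0]] [[0.039, -0.979, 0.202, 0.318], [-0.999, -0.038, 0.01, 0.002], [-0.003, -0.202, -0.979, 1.217], [0.0, 0.0, 0.0, 1.0]]
[[485.1, 0.0, 315.0], [0.0, 485.1, 200.4], [0.0, 0.0, 1.0]] [[-0.758, -0.479, 0.443, -0.0], [-0.652, 0.572, -0.497, 0.593], [-0.015, -0.666, -0.746, 1.005], [0.0, 0.0, 0.0, 1.0]]
{'t': 0.1, 'q': array([-1.37401459e+00,  5.32953595e-02,  1.61418395e+00,  2.33673711e-05,
        1.47598746e+00, -1.18979143e-01]), 'dq': array([-0.00131373, -0.00225738, -0.00397711, -0.00116133, -0.00018183,
       -0.0016742 ]), 'effort': array([-1.07459611e-03, -3.94906425e+01, -3.71362209e+01, -2.15234272e-04,
        3.96691423e-03, -1.29313392e-06]), 'tool_pos': array([ 0.19405356, -0.59384961,  0.40356657]), 'tool_rot': array([-3.10067013e+00, -4.93640008e-01,  7.79346361e-05]), 'contact_force': array([-0.68797272, -1.11111152,  0.28440674]), 'wrist_torque': array([-0.0191202 ,  0.01513074, -0.06333014]), 'grip_force': 0.0, 'opening': 0.08539605870786829}
[[ 0.951  0.311 -0.   ]
 [ 0.311 -0.951  0.002]
 [ 0.    -0.002 -1.   ]]
```

View pics/top0.png

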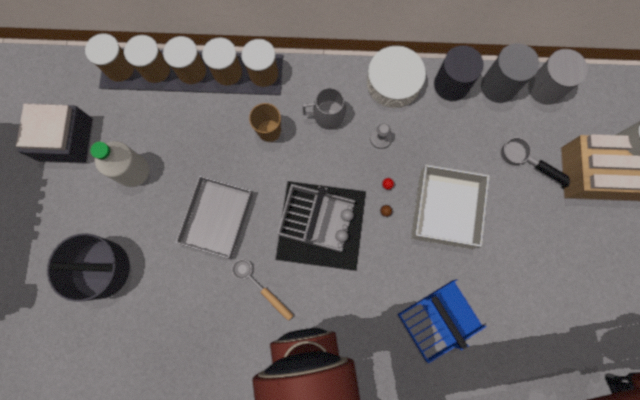

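View pics/side0.png

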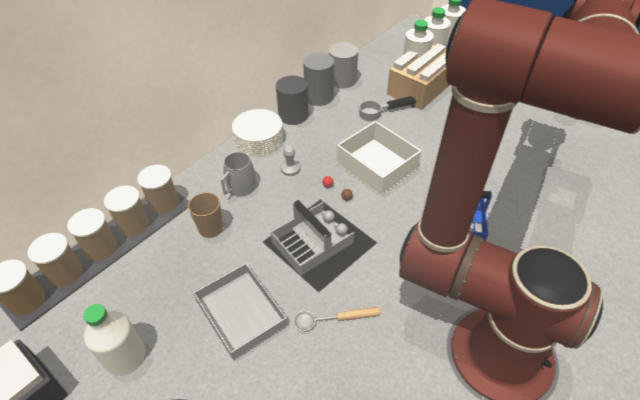

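The top view shows the sieve at about (318,215) with its slots facing left, towards the pan at (217,218). The tub is at (452,205), and the blue look-alike at (441,320). The moves only have shifts and yaw, with no tilt row. Before I plan the tilt, I'll test in free air what the arm does at the edge of its reach.

step_arm:
  commands:
    - [100,[0,0,-60],0]
    - [100,[0,0,-120],0]
    - [100,[0,0,-180],0]
    - [100,[0,0,-240],0]
    - [100,[0,0,-300],0]
    - [100,[0,0,-360],0]
    - [100,[0,0,-420],0]
    - [100,[0,0,-480],0]
    - [100,[0,0,-540],0]
    - [100,[0,0,-600],0]
    - [100,[0,0,-600],0]

```text
t: 1.48
tool_pos: [0.1853, -0.5729, 0.9784]
tool_rot: [-3.076, -0.489, -0.003]
contact_force: [-0.2, -1.3, -0.4]
opening: 0.0855
grip_force: 0.0
```

Run:
```python
from h import *
o=monitor.get_obs();print(o["t"],o["q"].round(3),o["tool_pos"].round(3),R.from_rotvec(o["tool_rot"]).as_matrix().round(3).tolist())
im=cv2.imread("pics/top0.png");
c=cv2.resize(im[150:290,160:380],None,fx=3.6,fy=3.6,interpolation=cv2.INTER_CUBIC);cv2.imwrite("pics/top0c.png",c)
```

```text
1.475 [-1.382  0.488  0.063  0.005  2.618 -0.122] [ 0.185 -0.573  0.978] [[0.951, 0.31, -0.002], [0.31, -0.95, 0.026], [0.006, -0.026, -1.0]]
```

View pics/top0c.png

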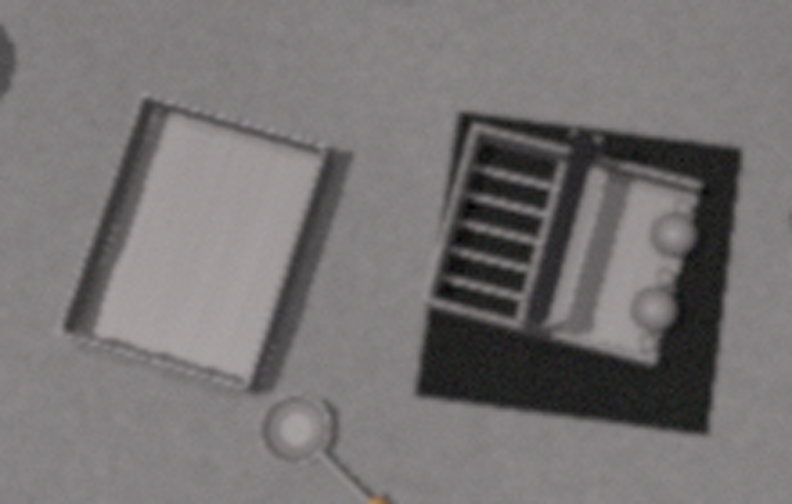

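The crop (3.6×, offset 160,150) shows three things:
- **Pan rim:** corners at about (145,98), (327,148), (252,388) and (68,330).
- **Sieve:** wall-top corners at (477,125) and (432,303), with the black bar running from about (580,150) to (540,325).
- **Balls:** all of them are at the lip on the right.

Tilt can't be commanded. I can still tilt the sieve by holding the bar loosely and lowering one end onto the pan or tub rim, so it pivots between the pads.

Run:
```python
from h import *
def f(L,z,s=3.6):
    P=np.array([plane("top",160+u/s,150+v/s,z)[:2] for u,v in L]);return P
def rep(n,P):
    print(n,P.round(3).tolist(),"c",P.mean(0).round(4))
    for a,b in((0,1),(1,2)):
        d=P[b]-P[a];print("   len",np.hypot(*d).round(3),"ang",np.degrees(np.arctan2(d[1],d[0])).round(1))
rep("pan",f([(145,98),(327,148),(252,388),(68,330)],.04))
rep("mat",f([(460,113),(740,148),(708,433),(417,393)],.003))
rep("sieve",f([(475,125),(703,183),(655,364),(430,302)],.045))
P=f([(590,140),(535,335)],.105);print("bar",P)
im=cv2.cvtColor(cv2.imread("pics/top0.png"),cv2.COLOR_BGR2RGB);h=cv2.cvtColor(im,cv2.COLOR_RGB2HSV)
# tub light rim outer contour
g=cv2.cvtColor(im,cv2.COLOR_RGB2GRAY)[150:270,395:510].astype(np.uint8)
m=cv2.morphologyEx((g>150).astype(np.uint8),cv2.MORPH_CLOSE,np.ones((5,5)))
c=max(cv2.findContours(m,0,2)[0],key=cv2.contourArea);r=cv2.minAreaRect(c);b=cv2.boxPoints(r)+[395,150];print(r,b)
rep("tub?",np.array([plane("top",*p,.075)[:2] for p in b]))
rep("tub",np.array([plane("top",*p,.075)[:2] for p in [(424,166),(489,174),(481,246),(416,237)]]))
cv2.imwrite("pics/tub.png",cv2.resize(cv2.imread("pics/top0.png")[150:270,370:510],None,fx=5,fy=5,interpolation=cv2.INTER_CUBIC))
```

```text
pan [[0.598, 0.34], [0.567, 0.208], [0.396, 0.248], [0.431, 0.378]] c [0.4983 0.2937]
   len 0.136 ang -103.4
   len 0.175 ang 167.0
mat [[0.605, 0.119], [0.586, -0.086], [0.38, -0.069], [0.4, 0.138]] c [0.4928 0.0256]
   len 0.206 ang -95.1
   len 0.207 ang 175.0
sieve [[0.587, 0.104], [0.551, -0.058], [0.423, -0.029], [0.46, 0.128]] c [0.5052 0.0364]
   len 0.166 ang -102.4
   len 0.131 ang 167.0
bar [[0.5655 0.0213]
 [0.4337 0.0519]]
((58.127777099609375, 54.94866180419922), (66.78153991699219, 73.10102081298828), 7.853312015533447) [[415.05600739 236.59394836]
 [425.04434204 164.17852402]
 [491.19954681 173.30337524]
 [481.21121216 245.71879578]]
tub? [[0.462, -0.204], [0.645, -0.228], [0.628, -0.393], [0.447, -0.363]] c [ 0.5456 -0.2969]
   len 0.184 ang -7.7
   len 0.165 ang -96.0
tub [[0.64, -0.226], [0.626, -0.387], [0.446, -0.362], [0.462, -0.206]] c [ 0.5435 -0.2953]
   len 0.162 ang -95.1
   len 0.182 ang 172.2
```

View pics/tub.png

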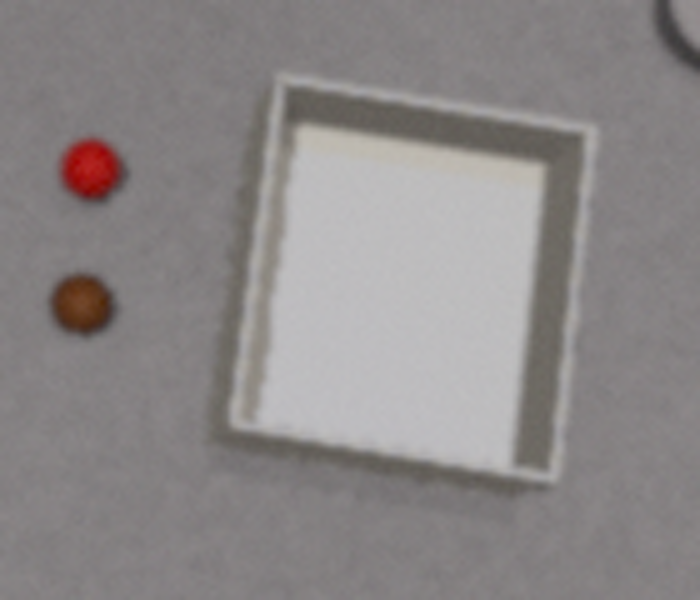

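step_arm:
  commands:
    - [100,[489,-504,604],31]
    - [100,[489,-504,604],31]
    - [100,[489,-504,604],31]
    - [100,[489,-504,604],31]
    - [100,[489,-504,604],31]
    - [100,[489,-504,604],31]
    - [100,[489,-504,604],31]
    - [100,[489,-504,604],31]
    - [100,[489,-504,604],31]
    - [100,[489,-504,604],31]
    - [100,[489,-504,604],31]
    - [100,[489,-504,604],31]

```text
t: 2.98
tool_pos: [0.4207, -0.0751, 0.5312]
tool_rot: [-3.106, 0.351, -0.001]
contact_force: [0.1, -0.7, -0.8]
opening: 0.0855
grip_force: 0.0
```

step_arm:
  commands:
    - [100,[0,0,0],0]
    - [100,[0,0,0],0]

```text
t: 3.22
tool_pos: [0.4206, -0.0768, 0.5325]
tool_rot: [-3.106, 0.35, 0.0]
contact_force: [0.6, -1.5, 0.7]
opening: 0.0858
grip_force: 0.0
```

```bash
cat >> h.py <<'E'
def to(x,y,z,ang=None):
    "shift in tool mm to a TCP world position, from measured pose"
    o=monitor.get_obs();M=R.from_rotvec(o["tool_rot"]).as_matrix()
    print("t",round(o["t"],2),"pos",o["tool_pos"].round(4),"yang",np.degrees(np.arctan2(M[1,1],M[0,1])).round(2),"tilt",M[:,2].round(3),"q",o["q"].round(2),"F",o["contact_force"].round(1),"op",round(o["opening"],4),"gf",round(float(o["grip_force"]),1))
    print("shift",(1000*M.T@(np.array([x,y,z])-o["tool_pos"])).round(1))
E
python3 -c "
from h import *
to(.503,.037,.253)"
```

```text
t 3.23 pos [ 0.4206 -0.0768  0.5325] yang -102.88 tilt [ 0.001  0.016 -1.   ] q [-0.36 -0.48  1.86  0.02  1.77  1.44] F [ 0.6 -1.5  0.7] op 0.0858 gf 0.0
shift [  55.5 -124.9  281.4]
```

step_arm:
  commands:
    - [100,[55,-125,215],0]
    - [100,[55,-125,215],0]
    - [100,[55,-125,215],0]
    - [100,[55,-125,215],0]
    - [100,[55,-125,215],0]
    - [100,[55,-125,215],0]
    - [100,[55,-125,215],0]

```text
t: 4.1
tool_pos: [0.5032, 0.0351, 0.3212]
tool_rot: [-3.105, 0.354, -0.005]
contact_force: [0.8, -1.0, -0.5]
opening: 0.0852
grip_force: 0.0
```

```bash
python3 -c "
from h import *
to(.503,.037,.253)
a=snap('side','s1')[150:320,200:420];b=snap('top','t1')[150:290,240:400]
a=cv2.resize(a,None,fx=1.8,fy=1.8,interpolation=2);b=cv2.resize(b,None,fx=2.2,fy=2.2,interpolation=2)
H=max(len(a),len(b));p=lambda i:np.pad(i,((0,H-len(i)),(0,0),(0,0)))
cv2.imwrite('pics/c1.png',cv2.cvtColor(np.hstack([p(a),p(b)]),4))
for P in [(.503,.037,.098),(.503,.037,.003)]: print(proj('side',P),proj('top',P))
"
```

```text
t 4.1 pos [0.5032 0.0351 0.3212] yang -103.01 tilt [ 0.005  0.016 -1.   ] q [-0.08 -0.18  1.97  0.02  1.34  1.71] F [ 0.8 -1.  -0.5] op 0.0852 gf 0.0
shift [-0.8 -0.7 68.2]
[313.  218.8] [316.3 214.7]
[313.7 242.4] [317.2 220.7]
```

View pics/c1.png

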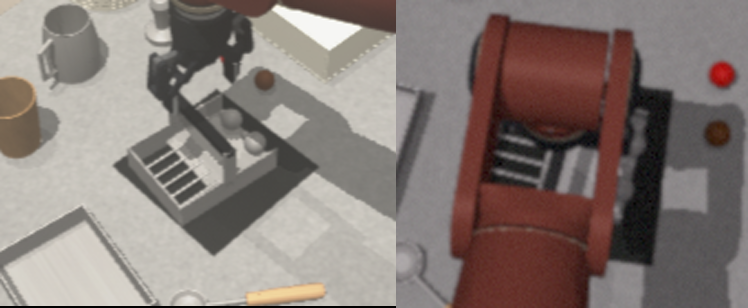

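The fingers straddle the bar (its centre is at about (205,127) in the side crop, matching the predicted point). Next I descend and grip.

step_arm:
  commands:
    - [100,[0,0,30],0]
    - [100,[0,0,55],0]
    - [100,[0,0,67],0]
    - [100,[0,0,67],0]
    - [0,[0,0,67],0]
    - [0,[0,0,67],0]
    - [0,[0,0,67],0]
    - [0,[0,0,67],0]
    - [0,[0,0,67],0]
  squeeze: 80

```text
t: 5.32
tool_pos: [0.5026, 0.0373, 0.2514]
tool_rot: [-3.106, 0.351, 0.002]
contact_force: [-0.3, -1.0, 2.9]
opening: 0.0145
grip_force: 78.6
```

step_arm:
  commands:
    - [0,[0,0,-2],0]
    - [0,[0,0,-5],0]
    - [0,[0,0,-10],0]
    - [0,[0,0,-17],0]
    - [0,[0,0,-26],0]
    - [0,[0,0,-36],0]
    - [0,[0,0,-46],0]
    - [0,[0,0,-55],0]
    - [0,[0,0,-62],0]
    - [0,[0,0,-67],0]
    - [0,[0,0,-69],0]
    - [0,[0,0,-70],0]

```text
t: 6.82
tool_pos: [0.5022, 0.0362, 0.3205]
tool_rot: [-3.105, 0.351, 0.004]
contact_force: [0.2, -0.1, -3.6]
opening: 0.0146
grip_force: 78.0
```

```bash
python3 -c "
from h import *
a=np.radians(-13);ex=np.array([np.cos(a),np.sin(a)]);ey=np.array([-ex[1],ex[0]])
pan=np.array([.4983,.2937]);
# near rim outer y = pan -70mm in pan y; contact at sieve y=-40 -> sieve centre = rim+40
c=pan-ey*.0685+ey*.040; print('bar xy at contact',c)
to(*c,.33)
snap('side','s2')
"
```

```text
bar xy at contact [0.49188889 0.26593045]
t 6.83 pos [0.5022 0.0362 0.3205] yang -102.91 tilt [-0.001  0.017 -1.   ] q [-0.08 -0.18  1.97  0.02  1.34  1.71] F [ 0.2 -0.1 -3.6] op 0.0146 gf 78.0
shift [ -61.4 -221.7   -5.6]
```

step_arm:
  commands:
    - [0,[-1,-3,0],0]
    - [0,[-2,-9,0],0]
    - [0,[-5,-18,0],0]
    - [0,[-8,-30,0],0]
    - [0,[-12,-44,0],0]
    - [0,[-16,-59,0],0]
    - [0,[-20,-74,0],0]
    - [0,[-25,-89,0],0]
    - [0,[-29,-104,0],0]
    - [0,[-33,-119,0],0]
    - [0,[-37,-134,0],0]
    - [0,[-41,-149,0],0]

```text
t: 8.38
tool_pos: [0.4956, 0.1916, 0.3233]
tool_rot: [-3.105, 0.351, 0.003]
contact_force: [0.1, 0.7, -4.3]
opening: 0.0147
grip_force: 78.0
```

step_arm:
  commands:
    - [0,[-4,-15,0],0]
    - [0,[-8,-29,0],0]
    - [0,[-11,-41,0],0]
    - [0,[-14,-51,0],0]
    - [0,[-16,-59,0],0]
    - [0,[-18,-65,0],0]
    - [0,[-19,-69,0],0]
    - [0,[-20,-71,0],0]
    - [0,[-20,-72,0],0]
    - [0,[-20,-72,0],0]

```text
t: 9.62
tool_pos: [0.4922, 0.2651, 0.3245]
tool_rot: [-3.105, 0.351, 0.004]
contact_force: [-0.5, -0.3, -4.7]
opening: 0.0148
grip_force: 78.1
```

```bash
python3 -c "
from h import *
to(.4919,.2659,.2514-.003+.042)
a=snap('side','s3')[160:400,150:400];
cv2.imwrite('pics/c3.png',cv2.cvtColor(cv2.resize(a,None,fx=2.4,fy=2.4,interpolation=2),4))
"
```

```text
t 9.62 pos [0.4922 0.2651 0.3245] yang -102.92 tilt [-0.     0.017 -1.   ] q [ 0.36 -0.04  1.85  0.02  1.33  2.15] F [-0.5 -0.3 -4.7] op 0.0148 gf 78.1
shift [-0.3 -0.1 34.2]
```

View pics/c3.png

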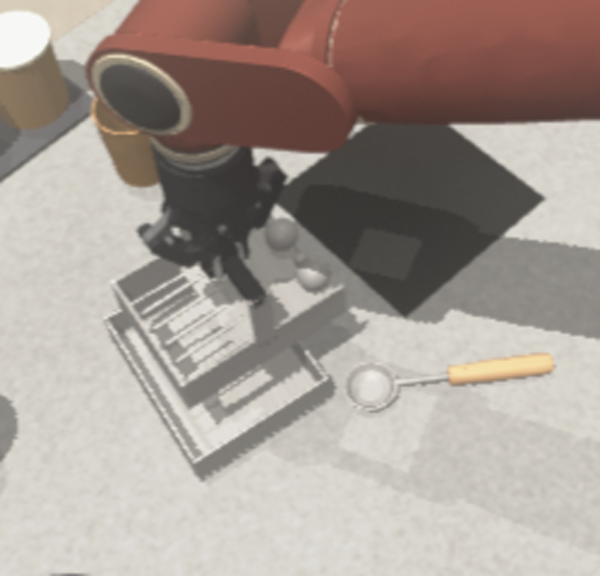

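The sieve is level over the pan, with the slots inside the rim and the balls still at the lip. Next I lower it until the pan's near rim touches the underside, loosen the grip to 20 N, and pivot about the rim.

step_arm:
  commands:
    - [0,[0,0,6],0]
    - [0,[0,0,14],0]
    - [0,[0,0,22],0]
    - [0,[0,0,29],0]
    - [0,[0,0,33],0]
    - [0,[0,0,35],0]
    - [0,[0,0,35],0]

```text
t: 10.55
tool_pos: [0.4922, 0.2658, 0.2896]
tool_rot: [-3.105, 0.351, 0.004]
contact_force: [-0.3, 0.5, -4.8]
opening: 0.0147
grip_force: 78.1
```

step_arm:
  commands:
    - [0,[0,0,0],0]
    - [0,[0,0,0],0]
    - [0,[0,-2,1],0]
    - [0,[0,-4,3],0]
    - [0,[0,-6,4],0]
    - [0,[0,-8,5],0]
    - [0,[0,-8,5],0]
  squeeze: 20

```text
t: 11.42
tool_pos: [0.4946, 0.2734, 0.2866]
tool_rot: [-3.108, 0.351, 0.001]
contact_force: [-3.8, -5.2, 7.5]
opening: 0.0151
grip_force: 79.9
```

```bash
python3 -c "
from h import *
to(.4919,.2659,.2884)
print(monitor.get_obs()['wrist_torque'])"
```

```text
t 11.43 pos [0.4946 0.2734 0.2866] yang -102.88 tilt [ 0.001  0.014 -1.   ] q [0.37 0.01 1.86 0.01 1.27 2.16] F [-3.8 -5.2  7.5] op 0.0151 gf 79.9
shift [-1.   7.9 -1.9]
[-1.67399155  0.73241892 -0.15090747]
```

step_arm:
  commands:
    - [18.5,[0,0,0],0]
    - [0,[0,0,0],0]
    - [0,[0,0,0],0]
  squeeze: 20

```text
t: 11.8
tool_pos: [0.4947, 0.2742, 0.2863]
tool_rot: [-3.103, 0.351, -0.001]
contact_force: [-0.5, 1.0, 4.8]
opening: 0.0161
grip_force: 20.2
```

```bash
python3 -c "
from h import *
to(.4919,.2659,.2884)
print(monitor.get_obs()['wrist_torque'])"
```

```text
t 11.8 pos [0.4947 0.2742 0.2863] yang -102.89 tilt [ 0.003  0.018 -1.   ] q [0.37 0.01 1.86 0.02 1.26 2.16] F [-0.5  1.   4.8] op 0.0161 gf 20.2
shift [-0.9  8.6 -2.2]
[-0.42094953  0.12873289 -0.04783509]
```

Now it holds at 20 N, and the pads have opened by 1.4 mm, which means about 6° of tilt. I continue along the pivot path.

step_arm:
  commands:
    - [0,[0,-3,2],0]
    - [0,[0,-6,4],0]
    - [0,[0,-9,5],0]
    - [0,[0,-12,7],0]
    - [0,[0,-15,9],0]
    - [0,[0,-18,11],0]
    - [0,[0,-20,13],0]
    - [0,[0,-20,13],0]

```text
t: 12.8
tool_pos: [0.4995, 0.2926, 0.2749]
tool_rot: [-3.11, 0.351, -0.001]
contact_force: [-4.5, -8.9, 15.0]
opening: 0.0161
grip_force: 65.0
```

```bash
python3 -c "
from h import *
to(.4919,.2659,.2884)
a=snap('side','s4')[160:400,150:400];
cv2.imwrite('pics/c4.png',cv2.cvtColor(cv2.resize(a,None,fx=2.4,fy=2.4,interpolation=2),4))
"
```

```text
t 12.8 pos [0.4995 0.2926 0.2749] yang -102.88 tilt [ 0.002  0.012 -1.   ] q [0.4  0.06 1.83 0.01 1.24 2.19] F [-4.5 -8.9 15. ] op 0.0161 gf 65.0
shift [ -1.5  27.6 -13.9]
```

View pics/c4.png

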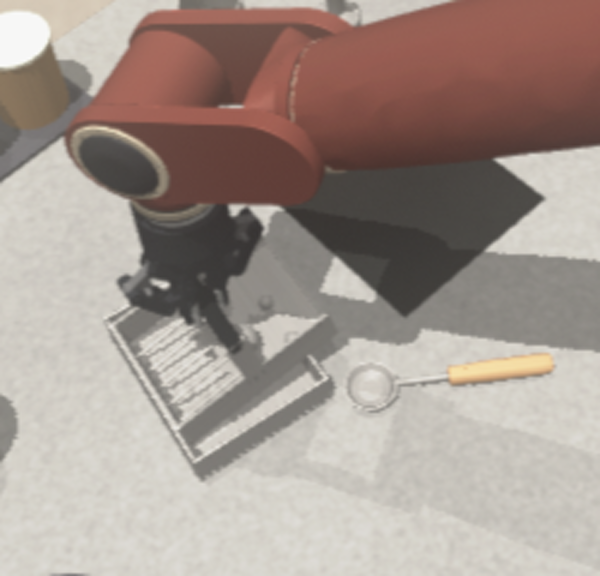

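The sieve is tilted with its slot end down in the pan. One large ball is already at the bar (245,335), and small balls show at (265,300) and (290,338). The fingers don't yield, so I relax the grip again to let it settle further, then wait.

step_arm:
  commands:
    - [20.5,[0,0,0],0]
    - [0,[0,0,0],0]
    - [0,[0,0,0],0]
    - [0,[0,-3,2],0]
    - [0,[0,-3,2],0]
    - [22,[0,-3,2],0]
    - [22,[0,-3,2],0]
    - [22,[0,-3,2],0]
    - [22,[0,-3,2],0]
    - [22,[0,-3,2],0]
    - [22,[0,-3,2],0]
  squeeze: 20

```text
t: 14.22
tool_pos: [0.499, 0.2965, 0.2698]
tool_rot: [-3.105, 0.351, 0.004]
contact_force: [2.6, -0.2, 1.0]
opening: 0.0187
grip_force: 6.2
```

```bash
python3 -c "
from h import *
to(.4919,.2659,.2884)
a=snap('side','s5')[200:380,170:370];
cv2.imwrite('pics/c5.png',cv2.cvtColor(cv2.resize(a,None,fx=3,fy=3,interpolation=2),4))
"
```

```text
t 14.22 pos [0.499  0.2965 0.2698] yang -102.91 tilt [-0.001  0.017 -1.   ] q [0.41 0.07 1.83 0.02 1.24 2.2 ] F [ 2.6 -0.2  1. ] op 0.0187 gf 6.2
shift [ -0.2  31.1 -19.1]
```

View pics/c5.png

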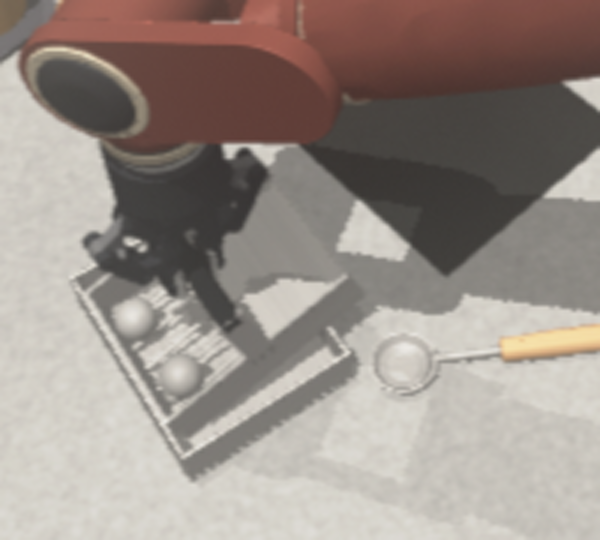

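Both large balls rest in the slots against the far wall at (133,318) and (180,375), and the solid half looks empty. I regrip firmly and lift.

step_arm:
  commands:
    - [0,[0,0,0],0]
    - [0,[0,0,0],0]
    - [0,[0,0,0],0]
    - [0,[0,0,-2],0]
    - [0,[0,0,-6],0]
    - [0,[0,0,-12],0]
    - [0,[0,0,-20],0]
    - [0,[0,0,-30],0]
    - [0,[0,0,-42],0]
    - [0,[0,0,-54],0]
    - [0,[0,0,-64],0]
    - [0,[0,0,-72],0]
  squeeze: 80

```text
t: 15.78
tool_pos: [0.4992, 0.2951, 0.343]
tool_rot: [-3.105, 0.351, 0.003]
contact_force: [0.2, -0.3, -4.3]
opening: 0.0159
grip_force: 78.0
```

step_arm:
  commands:
    - [0,[0,3,-6],0]
    - [0,[0,9,-14],0]
    - [0,[0,18,-22],0]
    - [0,[0,30,-30],0]
    - [0,[0,44,-35],0]
    - [0,[0,59,-35],0]
    - [0,[0,74,-35],0]
    - [0,[0,86,-35],0]
    - [0,[0,96,-35],0]
    - [0,[0,103,-35],0]
    - [0,[0,107,-35],0]
    - [0,[0,108,-35],0]

```text
t: 17.27
tool_pos: [0.475, 0.1892, 0.3753]
tool_rot: [-3.105, 0.351, 0.004]
contact_force: [-0.1, 1.2, -4.0]
opening: 0.0159
grip_force: 78.4
```

```bash
python3 -c "
from h import *
to(.5,.037,.36)
a=snap('side','s6')[130:380,150:400];b=snap('top','t6')[150:290,170:370]
a=cv2.resize(a,None,fx=1.9,fy=1.9,interpolation=2)[:,:400];b=cv2.resize(b,None,fx=2,fy=2,interpolation=2)
H=max(len(a),len(b));p=lambda i:np.pad(i,((0,H-len(i)),(0,0),(0,0)))
cv2.imwrite('pics/c6.png',cv2.cvtColor(np.hstack([p(a),p(b)]),4))
"
```

```text
t 17.27 pos [0.475  0.1892 0.3753] yang -102.91 tilt [-0.     0.017 -1.   ] q [ 0.23 -0.21  1.91  0.02  1.44  2.02] F [-0.1  1.2 -4. ] op 0.0159 gf 78.4
shift [ 58.4 143.   12.7]
```

View pics/c6.png

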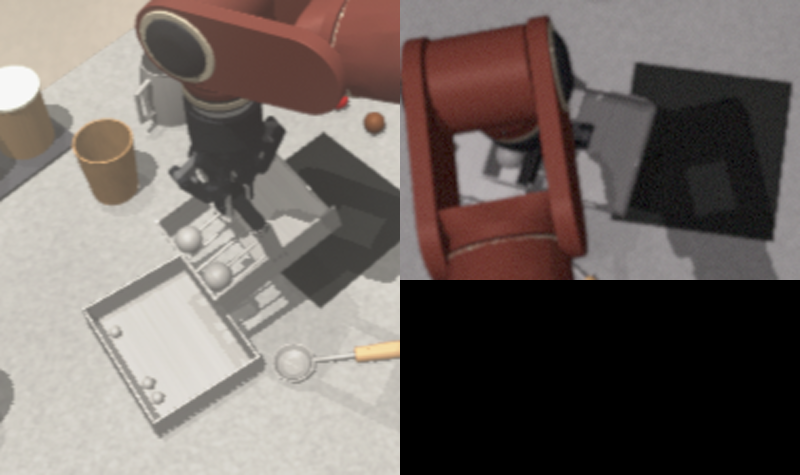

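All three small balls lie in the pan at (115,330), (150,382) and (158,397). Both large balls stay in the slots at (188,238) and (217,275). I now carry the sieve to the tub and turn it so it pours along the tub's long side, away from the robot.

step_arm:
  commands:
    - [0,[1,4,0],-2]
    - [0,[3,13,0],-5]
    - [0,[7,27,0],-9]
    - [0,[12,46,0],-13]
    - [0,[18,68,0],-17]
    - [0,[24,92,0],-21]
    - [0,[31,116,0],-25]
    - [0,[37,140,0],-29]
    - [0,[44,164,0],-33]
    - [0,[50,188,0],-37]
    - [0,[57,212,0],-41]
    - [0,[63,235,0],-45]

```text
t: 18.88
tool_pos: [0.4841, -0.0544, 0.3713]
tool_rot: [-3.003, -0.868, -0.007]
contact_force: [0.2, -0.6, -3.4]
opening: 0.0157
grip_force: 78.8
```

```bash
python3 -c "
from h import *
to(.492,-.289,.375)"
```

```text
t 18.88 pos [ 0.4841 -0.0544  0.3713] yang -57.75 tilt [-0.     0.017 -1.   ] q [-0.27 -0.26  1.96  0.02  1.45  0.74] F [ 0.2 -0.6 -3.4] op 0.0157 gf 78.8
shift [-118.5  202.5   -7.6]
```

step_arm:
  commands:
    - [0,[-12,21,0],-4]
    - [0,[-24,41,-1],-8]
    - [0,[-36,61,-2],-12]
    - [0,[-47,81,-3],-16]
    - [0,[-59,100,-4],-20]
    - [0,[-69,118,-5],-25]
    - [0,[-79,135,-6],-30]
    - [0,[-88,151,-6],-35]
    - [0,[-96,165,-6],-40]
    - [0,[-104,177,-6],-44]
    - [0,[-110,187,-6],-47]
    - [0,[-114,195,-6],-49]

```text
t: 20.38
tool_pos: [0.4913, -0.28, 0.3733]
tool_rot: [-2.376, -2.035, -0.017]
contact_force: [0.5, -0.7, -4.1]
opening: 0.0158
grip_force: 78.7
```

step_arm:
  commands:
    - [0,[-3,3,0],-1]
    - [0,[-4,5,0],-1]
    - [0,[-4,5,0],-1]

```text
t: 20.75
tool_pos: [0.4955, -0.2841, 0.3733]
tool_rot: [-2.359, -2.055, -0.017]
contact_force: [0.2, 0.7, -4.3]
opening: 0.0154
grip_force: 78.6
```

```bash
python3 -c "
from h import *
to(.492,-.289,.3265)
a=snap('side','s7')[90:290,270:520];b=snap('top','t7')[140:280,380:520]
a=cv2.resize(a,None,fx=1.9,fy=1.9,interpolation=2);b=cv2.resize(b,None,fx=2.3,fy=2.3,interpolation=2)
H=max(len(a),len(b));p=lambda i:np.pad(i,((0,H-len(i)),(0,0),(0,0)))
cv2.imwrite('pics/c7.png',cv2.cvtColor(np.hstack([p(a),p(b)]),4))
"
```

```text
t 20.75 pos [ 0.4955 -0.2841  0.3733] yang -7.9 tilt [-0.001  0.017 -1.   ] q [-0.65 -0.05  1.77  0.01  1.43 -0.52] F [ 0.2  0.7 -4.3] op 0.0154 gf 78.6
shift [-6.1 -2.7 46.7]
```

View pics/c7.png

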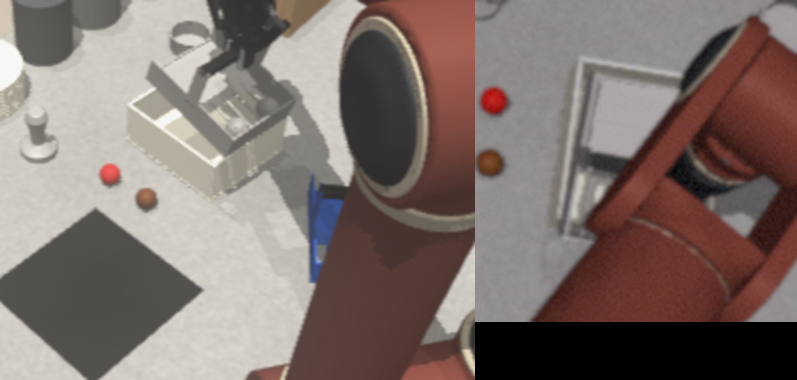

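The sieve hangs over the tub with its lip over the interior, and both large balls are still in the slots near (235,125) and (268,103) in the side crop. Next I lower it onto the near rim and pivot, relaxing the grip as before.

step_arm:
  commands:
    - [0,[-3,-5,5],0]
    - [0,[-6,-11,13],0]
    - [0,[-6,-12,22],0]
    - [0,[-6,-12,31],0]
    - [0,[-6,-12,38],0]
    - [0,[-6,-12,43],0]
    - [0,[-6,-12,45],0]
    - [0,[-6,-12,45],0]

```text
t: 21.85
tool_pos: [0.4831, -0.288, 0.33]
tool_rot: [-2.361, -2.056, -0.018]
contact_force: [-0.7, 2.4, 4.2]
opening: 0.0156
grip_force: 78.0
```

step_arm:
  commands:
    - [0,[0,3,3],0]
    - [0,[0,6,5],0]
    - [0,[0,10,6],0]
    - [19,[0,10,6],0]
    - [0,[0,10,6],0]
    - [0,[0,10,6],0]
  squeeze: 20

```text
t: 22.6
tool_pos: [0.4929, -0.2895, 0.3231]
tool_rot: [-2.362, -2.056, -0.018]
contact_force: [3.2, -0.6, 4.6]
opening: 0.0164
grip_force: 20.2
```

```bash
python3 -c "
from h import *
to(.492,-.289,.3265);print(monitor.get_obs()['wrist_torque'].round(2))"
```

```text
t 22.6 pos [ 0.4929 -0.2895  0.3231] yang -7.91 tilt [ 0.002  0.015 -1.   ] q [-0.66 -0.01  1.81  0.01  1.34 -0.53] F [ 3.2 -0.6  4.6] op 0.0164 gf 20.2
shift [ 0.4 -0.9 -3.4]
[-0.26 -0.69 -0.04]
```

step_arm:
  commands:
    - [0,[0,5,3],0]
    - [0,[0,11,5],0]
    - [0,[0,16,8],0]
    - [21,[0,16,8],0]
    - [0,[0,16,8],0]
    - [0,[0,16,8],0]

```text
t: 23.35
tool_pos: [0.5079, -0.2911, 0.3137]
tool_rot: [-2.358, -2.053, -0.016]
contact_force: [0.8, -0.2, 3.5]
opening: 0.0164
grip_force: 19.5
```

```bash
python3 -c "
from h import *
to(.492,-.289,.3265);print(monitor.get_obs()['wrist_torque'].round(2))
P=np.array([.492,-.289,0]);snap('side','s8')"
```

```text
t 23.35 pos [ 0.5079 -0.2911  0.3137] yang -7.91 tilt [-0.002  0.017 -1.   ] q [-0.65  0.03  1.79  0.01  1.33 -0.51] F [ 0.8 -0.2  3.5] op 0.0164 gf 19.5
shift [  0.1 -16.1 -12.7]
[-0.04  0.07  0.07]
```

step_arm:
  commands:
    - [0,[0,5,4],0]
    - [0,[0,10,8],0]
    - [0,[0,14,11],0]
    - [24,[0,14,11],0]
    - [0,[0,14,11],0]
    - [0,[0,19,15],0]
    - [0,[0,24,19],0]
    - [0,[0,28,22],0]
    - [27,[0,28,22],0]
    - [0,[0,28,22],0]
    - [0,[0,28,22],0]

```text
t: 24.78
tool_pos: [0.5361, -0.2947, 0.2922]
tool_rot: [-2.36, -2.055, -0.018]
contact_force: [3.7, -0.3, 2.2]
opening: 0.0188
grip_force: 19.4
```

```bash
python3 -c "
from h import *
to(.492,-.289,.3265);print(monitor.get_obs()['wrist_torque'].round(2))
a=snap('side','s9')
# bar end points dark mask & tub interior blobs
b=cv2.cvtColor(cv2.imread('pics/s8.png'),4)
import sys
d=np.abs(a.astype(int)-b).sum(2)[80:220,320:440]
g=cv2.cvtColor(a,cv2.COLOR_RGB2GRAY)
r=cv2.HoughCircles(cv2.medianBlur(g[110:200,330:430],3),cv2.HOUGH_GRADIENT,1,6,param1=90,param2=9,minRadius=4,maxRadius=9)
print(None if r is None else (r[0]+[330,110,0]).round(0)[:8])
for y in (.045,.06):
  pass
S=g[112:196:4,330:430:3]
print('\n'.join(''.join('%4d'%v for v in row) for row in S))
"
```

```text
t 24.77 pos [ 0.5361 -0.2947  0.2922] yang -7.91 tilt [ 0.     0.017 -1.   ] q [-0.63  0.12  1.74  0.01  1.3  -0.49] F [ 3.7 -0.3  2.2] op 0.0188 gf 19.4
shift [  0.1 -44.6 -34.2]
[-0.14 -0.56 -0.01]
[[346. 194.   6.]
 [350. 144.   8.]
 [398. 154.   8.]
 [366. 112.   7.]
 [394. 186.   7.]
 [382. 188.   5.]]
 204 201 204 202 204 200 199 199 202 199 116 155 201  64 141  56  57  55  57  56  53  52  67 110 199 200 203 202 200 198 196 199  80  47
 201 199 201 198 203 202 200 201 202 198 142 116 119  69  75  58  56  55  54  54  53  53  64  93 198 200 200 201 202 200 200 198 126  48
 201 203 200 198 199 200 199 199 201 201 201 187 141 113  67  59  58  58  56  55  55  56  65  65  82  67 203 201 203 201 201 201 165  49
 205 204 202 199 201 200 200 200 204 199 198 196 200 229 179  67  60  66  59  57  55  53  53  54  74 195 203 203 199 201 199 203 200  59
 202 202 202 202 201 200 206 203 200 202 203 230 175 153 150  94  68  56  57  58  57  55  54  68 191 203 202 203 201 201 203 202 203 150
 203 207 203 203 204 202 204 201 204 240 172 158 159 157 142  67  65  60  90  57  57 108 118  97 137 131 1
[... 1385 characters left out ...]
115 127 128 128
 182 199 201 199 199 202 204 196 176 178 175 174 174 175 173 174 175 230 129 121 120 146 146 153 149 142 131 115 116 115 113 112 130 129
 129 169 200 198 197 198 198 196 200 198 186 175 174 174 174 174 174 174 152 143 151 150 156 158 144 115 114 115 115 115 115 115 130 131
 103 155 205 201 202 197 203 202 201 204 205 197 188 174 174 173 174 171 158 143 144 148 148 119 117 115 116 117 114 113 115 114 115 132
 178 190 198 199 202 193 193 202 206 205 202 204 200 177 189 173 174 164 159 145 153 118 117 117 160 186 158 126 115 119 118 116 113 122
 198 202 199 204 121 123 124 116 203 205 205 206 204 206 204 198 177 167 161 184 130 118 137 186 201 201 189 131 129 129 130 115 113 114
```

step_arm:
  commands:
    - [0,[0,3,3],0]
    - [0,[0,5,5],0]
    - [27,[0,5,5],0]
    - [0,[0,5,5],0]
    - [0,[0,5,5],0]
    - [0,[0,5,5],0]
    - [0,[0,5,5],0]
    - [0,[0,5,5],0]

```text
t: 25.82
tool_pos: [0.5411, -0.2953, 0.2873]
tool_rot: [-2.36, -2.055, -0.017]
contact_force: [4.4, -0.8, 2.5]
opening: 0.0183
grip_force: 19.5
```

```bash
python3 -c "
from h import *
to(.492,-.289,.3265);print(monitor.get_obs()['wrist_torque'].round(2))
snap('side','s10')"
```

```text
t 25.82 pos [ 0.5411 -0.2953  0.2873] yang -7.91 tilt [ 0.     0.017 -1.   ] q [-0.62  0.13  1.73  0.01  1.29 -0.49] F [ 4.4 -0.8  2.5] op 0.0183 gf 19.5
shift [  0.2 -49.6 -39.1]
[-0.16 -0.73  0.02]
```

step_arm:
  commands:
    - [0,[0,0,0],0]
    - [0,[0,0,0],0]
    - [0,[0,-3,-5],0]
    - [0,[0,-8,-13],0]
    - [0,[0,-12,-23],0]
    - [0,[0,-12,-35],0]
    - [0,[0,-12,-50],0]
    - [0,[0,-12,-65],0]
    - [0,[0,-12,-80],0]
    - [0,[0,-12,-92],0]
    - [0,[0,-12,-100],0]
    - [0,[0,-12,-100],0]
  squeeze: 80

```text
t: 27.38
tool_pos: [0.5293, -0.2954, 0.3879]
tool_rot: [-2.36, -2.055, -0.017]
contact_force: [0.8, -0.7, -2.9]
opening: 0.0166
grip_force: 78.4
```

```bash
python3 -c "
from h import *
to(.492,-.289,.3265)
F=[]
for k in range(6):
  a=eyes.get_image('side');F.append(monitor.get_obs()['contact_force'][2])
print(np.mean(F).round(2),np.std(F).round(2))
cv2.imwrite('pics/s11.png',cv2.cvtColor(a,4))
# template: look for balls in tub floor: predicted tub floor region
c=np.array([.5445,-.296]);e=np.array([.9907,-.1357]);n=np.array([.1357,.9907])
poly=np.array([proj('side',[*(c+s*.086*e+t*.076*n),.004]) for s,t in((1,1),(1,-1),(-1,-1),(-1,1))]);print(poly)
b=cv2.cvtColor(cv2.imread('pics/side0.png'),4)
m=np.zeros(a.shape[:2],np.uint8);cv2.fillPoly(m,[poly.astype(np.int32)],255)
d=((np.abs(a.astype(int)-b).max(2)>35)&(m>0)).astype(np.uint8)
n_,l,st,ce=cv2.connectedComponentsWithStats(d)
for i in range(1,n_):
  if st[i,4]>15: print(st[i],ce[i].round(0),plane('side',*ce[i],.02),a[l==i].mean(0).round(0))
"
```

```text
t 27.38 pos [ 0.5293 -0.2954  0.3879] yang -7.91 tilt [ 0.001  0.016 -1.   ] q [-0.63  0.02  1.67  0.01  1.46 -0.5 ] F [ 0.8 -0.7 -2.9] op 0.0166 gf 78.4
shift [  0.2 -37.7  61.5]
-3.24 0.43
[[338.1 162.5]
 [373.7 139.6]
 [416.3 168.4]
 [380.4 194.1]]
[360 139  45  37 791] [381. 158.] [ 0.5439 -0.3158  0.02  ] [186. 181. 166.]
```

The wrist reading lost about 1 N, which matches the two balls leaving. I carry the sieve back over the mat and check the tub on the way.

step_arm:
  commands:
    - [0,[10,-2,0],4]
    - [0,[30,-7,0],12]
    - [0,[60,-14,0],20]
    - [0,[92,-22,0],29]
    - [0,[126,-30,0],38]
    - [0,[160,-38,0],47]
    - [0,[194,-46,0],56]
    - [0,[228,-54,0],65]
    - [0,[260,-62,0],74]
    - [0,[288,-69,0],83]
    - [0,[308,-74,0],89]
    - [0,[319,-76,0],92]

```text
t: 29.18
tool_pos: [0.4974, 0.0321, 0.3923]
tool_rot: [-3.113, 0.271, 0.004]
contact_force: [-0.2, -0.9, -2.2]
opening: 0.0169
grip_force: 78.4
```

```bash
python3 -c "
from h import *
to(.498,.031,.2514+.045)
e=np.array([.9907,-.1357]);n=np.array([.1357,.9907]);c=np.array([.5445,-.296])
for cam in('side','top'):
  a=snap(cam,cam+'12');b=cv2.cvtColor(cv2.imread(f'pics/{cam}0.png'),4)
  poly=np.array([proj(cam,[*(c+s*.09*e+t*.08*n),z]) for z in(.004,.075) for s,t in((1,1),(1,-1),(-1,-1),(-1,1))])
  m=np.zeros(a.shape[:2],np.uint8);cv2.fillPoly(m,[cv2.convexHull(poly.astype(np.int32))],255)
  d=((np.abs(a.astype(int)-b).max(2)>25)&(m>0)).astype(np.uint8)
  n_,l,st,ce=cv2.connectedComponentsWithStats(d);print(cam)
  for i in range(1,n_):
    if st[i,4]>10: print(st[i],ce[i].round(1),plane(cam,*ce[i],.02),a[l==i].mean(0).round(0))
"
```

```text
t 29.18 pos [0.4974 0.0321 0.3923] yang -99.95 tilt [-0.001  0.017 -1.   ] q [-0.09 -0.25  1.91  0.02  1.48  1.65] F [-0.2 -0.9 -2.2] op 0.0169 gf 78.4
shift [ 1.2  2.5 95.9]
side
[358 120  64  33 598] [387.1 134.8] [ 0.5912 -0.4118  0.02  ] [90. 71. 64.]
[336 143   5  14  46] [337.5 148.2] [ 0.67   -0.2663  0.02  ] [90. 87. 81.]
[359 142  11  11  86] [364.9 147.3] [ 0.6092 -0.3221  0.02  ] [172. 168. 158.]
[349 151   7   5  13] [351.9 152.7] [ 0.6246 -0.2784  0.02  ] [203. 199. 189.]
top
[428 175  13  12 128] [434.3 180.5] [ 0.6179 -0.2634  0.02  ] [134. 129. 128.]
[452 179  13  12 124] [458.1 184.5] [ 0.6096 -0.325   0.02  ] [136. 132. 131.]
```

The top view shows two ball-sized blobs inside the tub at (434,180) and (458,184), so both large balls are in. Next I set the sieve down, lip edge first, and pivot it flat with a loose grip.

step_arm:
  commands:
    - [0,[0,5,15],0]
    - [0,[0,10,35],0]
    - [0,[0,15,57],0]
    - [0,[0,18,79],0]
    - [0,[0,18,98],0]
    - [0,[0,18,111],0]
    - [0,[0,18,118],0]
    - [0,[0,18,121],0]
    - [0,[0,18,122],0]

```text
t: 30.4
tool_pos: [0.4949, 0.0154, 0.2709]
tool_rot: [-3.113, 0.27, 0.001]
contact_force: [0.4, 0.6, -3.7]
opening: 0.0168
grip_force: 78.4
```

step_arm:
  commands:
    - [0,[0,-2,3],0]
    - [0,[0,-5,6],0]
    - [21,[0,-5,6],0]
    - [0,[0,-5,6],0]
    - [0,[0,-9,10],0]
    - [0,[0,-12,13],0]
    - [20.5,[0,-12,13],0]
    - [0,[0,-12,13],0]
    - [0,[0,-15,16],0]
    - [20.5,[0,-18,17],0]
    - [0,[0,-18,17],0]
    - [0,[0,-18,17],0]
  squeeze: 20

```text
t: 31.9
tool_pos: [0.4978, 0.0334, 0.2538]
tool_rot: [-3.113, 0.27, 0.002]
contact_force: [-0.0, 0.0, -0.8]
opening: 0.016
grip_force: 21.9
```

```bash
python3 -c "
from h import *
to(.498,.031,.2514)"
```

```text
t 31.9 pos [0.4978 0.0334 0.2538] yang -99.9 tilt [-0.     0.017 -1.   ] q [-0.09 -0.11  2.03  0.02  1.22  1.65] F [-0.   0.  -0.8] op 0.016 gf 21.9
shift [0.6 2.4 2.3]
```

step_arm:
  commands:
    - [20.5,[0,0,1],0]
    - [21,[0,0,2],0]
    - [24,[0,0,2],0]
    - [28,[0,0,2],0]
    - [35,[0,0,2],0]
    - [60,[0,0,2],0]
    - [100,[0,0,2],0]
    - [100,[0,0,2],0]
    - [100,[0,0,2],0]
    - [100,[0,0,-15],0]
    - [100,[0,0,-50],0]
    - [100,[0,0,-100],0]

```text
t: 33.4
tool_pos: [0.4972, 0.0317, 0.3544]
tool_rot: [-3.113, 0.27, 0.006]
contact_force: [0.7, -0.7, -0.4]
opening: 0.085
grip_force: 0.0
```

step_arm:
  commands:
    - [100,[-40,30,-60],0]
    - [100,[-80,90,-100],0]
    - [100,[-120,150,-120],0]
    - [100,[-150,210,-120],0]
    - [100,[-170,270,-120],0]
    - [100,[-180,330,-120],0]
    - [100,[-180,380,-120],0]
    - [100,[-180,400,-120],0]
    - [100,[-180,400,-120],0]

```text
t: 34.52
tool_pos: [0.2503, -0.3355, 0.4684]
tool_rot: [-3.113, 0.278, 0.003]
contact_force: [-0.7, -0.1, 0.6]
opening: 0.0852
grip_force: 0.0
```

```bash
python3 -c "
from h import *
to(.498,.031,.2514)
a=snap('side','s13');t=snap('top','t13')
# dark bar in both views near predicted; wall-top corners predicted vs gradient: compare vs initial images shifted
for cam,im in(('side',a),('top',t)):
  b=cv2.cvtColor(cv2.imread(f'pics/{cam}0.png'),4)
  for nm,P in(('jug/cup/tamper/pan diff',0),):
    d=(np.abs(im.astype(int)-b).max(2)>40).astype(np.uint8);n,l,st,ce=cv2.connectedComponentsWithStats(d)
    print(cam,[(st[i].tolist()) for i in range(1,n) if st[i,4]>12])
"
```

```text
t 34.52 pos [ 0.2503 -0.3355  0.4684] yang -100.2 tilt [-0.001  0.017 -1.   ] q [-1.11 -0.5   1.97  0.01  1.68  0.64] F [-0.7 -0.1  0.6] op 0.0852 gf 0.0
shift [ 179.7 -401.   222.9]
side [[423, 0, 217, 340, 45481], [575, 0, 4, 11, 27], [580, 0, 7, 12, 22], [529, 18, 25, 58, 135], [489, 118, 5, 6, 18], [360, 143, 10, 10, 69], [394, 178, 90, 196, 5801], [293, 200, 7, 6, 18], [323, 210, 11, 8, 51], [314, 214, 36, 32, 119], [323, 216, 11, 8, 45], [293, 222, 11, 8, 23], [339, 223, 9, 8, 42], [273, 227, 9, 7, 27], [334, 226, 15, 11, 55], [282, 233, 16, 13, 66], [286, 238, 17, 17, 74], [292, 241, 20, 25, 169], [302, 242, 26, 26, 153], [462, 256, 51, 47, 927], [413, 284, 28, 13, 132], [208, 302, 6, 6, 17], [489, 313, 59, 38, 226], [225, 329, 7, 6, 23], [231, 337, 6, 6, 20], [550, 337, 37, 12, 222]]
top [[428, 175, 13, 12, 119], [452, 179, 13, 12, 117], [290, 184, 28, 9, 69], [292, 188, 23, 7, 51], [332, 195, 13, 4, 19], [291, 196, 22, 9, 93], [289, 204, 23, 9, 102], [287, 211, 23, 10, 105], [282, 219, 26, 9, 109], [343, 219, 7, 3, 15], [195, 221, 4, 5, 14], [311, 220, 7, 21, 35], [278, 223, 33, 22, 179], [280, 226, 27, 10, 113], [342, 226, 8, 8, 32], [192, 229, 4, 5, 15], [339, 240, 8, 13, 54], [315, 245, 20, 6, 39], [405, 284, 235, 116, 10916], [331, 302, 102, 69, 3142], [604, 314, 36, 55, 1215], [288, 328, 39, 9, 185], [184, 332, 157, 68, 3448], [434, 332, 22, 19, 247], [444, 347, 10, 6, 20], [320, 358, 40, 42, 754], [520, 359, 15, 11, 65], [374, 360, 24, 40, 657], [575, 363, 4, 6, 13], [282, 368, 37, 9, 97], [290, 374, 39, 26, 394], [270, 377, 13, 23, 148], [616, 387, 24, 13, 143]]
```

```bash
python3 -c "
from h import *
g={c:cv2.cvtColor(cv2.imread(f'pics/{n}.png'),6) for c,n in(('top','t13'),('side','s13'))}
an=np.radians(-10);ex=np.array([np.cos(an),np.sin(an)]);ey=np.array([-ex[1],ex[0]]);c=np.array([.498,.033])
for s,t,z in((.0635,.0815,.045),(-.0635,.0815,.045),(.0635,-.081,.045),(-.0635,-.081,.045),(.06,0,.105),(-.06,0,.105)):
  P=[*(c+s*ex+t*ey),z];r=[]
  for cam in('top','side'):
    q=np.array([[proj(cam,P)]],np.float32);cv2.cornerSubPix(g[cam],q,(4,4),(-1,-1),(3,40,.01));r+=list(q[0,0])
  X,e=tri(*r);print(np.round(P,3),X,e)
"
```

```text
[0.575 0.102 0.045] [0.5782 0.1041 0.0384] 0.0048
[0.45  0.124 0.045] [0.4531 0.1271 0.0455] 0.005
[ 0.546 -0.058  0.045] [ 0.5485 -0.0523  0.0563] 0.0039
[ 0.421 -0.036  0.045] [ 0.4179 -0.0304  0.0666] 0.0027
[0.557 0.023 0.105] [0.5613 0.0185 0.1051] 0.0074
[0.439 0.043 0.105] [0.4313 0.0445 0.1045] 0.0004
```

```bash
python3 -c "
from h import *
print(finish_job())"
```

```text
the job is handed in; nothing more can be done
None
```

The job is handed in: three small balls are in the pan, two large ones in the tub, and the empty sieve is released on its mat. As the moves allow no tilt, I pivoted the sieve on the pan and tub rims in a loose grip (20 N, below the advised 80 N). A rough corner check did not confirm that it stands level, though the handle height fits.

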